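# Test the stop button and reset the machine

### The arm

A 6-joint arm with a two-finger parallel gripper is mounted at the origin on a cart in front of the work surface, level with it; the furniture and walls round the work are solid. World frame = base frame: x ahead of the robot, y to its left, z up, the work surface at z = 0. Lengths are in m, angles in rad, forces in N, time in s.
With the tool pointing down it reaches from about 0.375 to 0.925 m from the base axis. Payload 5.7 kg.
Tool frame: the origin (TCP) lies midway between the tips of the shut fingers; the grasp point (between the pads) lies 19 mm behind it; z points along the fingers, y is the line along which they close (so a half turn about z gives the same grasp; the last joint's range is limited). The gripper opens to 88 mm and grips with 3 to 60 N. Pads are 20 mm wide; open, the fingers measure 115 mm over their backs; the gripper's body (75 mm by 178 mm) begins 61 mm behind the grasp point.
Start: joints at [1.069, 0.359, 1.51, -0, 1.272, -0.115], TCP at [0.226, 0.556, 0.223] pointing down, gripper open.
Joint ranges: [-2.97, 2.97], [-1.01, 2.36], [0.21, 2.38], [-0.96, 4.11], [0.2, 2.71], [-2.98, 2.98]. Speed limits (rad/s): [2.39, 2.39, 3.14, 3.14, 3.14, 3.14].

### API

Orientations are given as a unit quaternion [x, y, z, w].
In Python, from bench import move_ptp, servo_line, goto_joints, move_gripper, sleep, inverse_kinematics, capture, PlanningError, close_job, spot_in, silhouettes, current_clock, current_joint_pos, current_qvel, current_joint_torque, current_position, current_orientation, current_force, current_torque, current_finger_gap, current_grip_force gives the robot as it stands. Calls block until the motion is done:
- move_ptp(position, orientation): joint-space move of the TCP to a pose.
- servo_line(position, orientation=None, rate=0.15, contact_N=None): straight line of the TCP; orientation=None keeps the orientation; rate is the mean speed in m/s. With contact_N (N) it stops when the force on the tool has changed by that much, and returns True; else False.
- goto_joints(angles): joint-space move.
- move_gripper(opening): finger opening in m; the grip force is fixed at half the most; returns when the fingers have stopped.
- sleep(seconds).
- inverse_kinematics(position, orientation): joint angles nearest the present ones, or None.
- capture(name): name is "side" or "top" or "wrist"; returns a dict with "image" (480x640x3 uint8, blue, green, red), "range_z" (480x640 float32, m along the optical axis (not along the pixel's ray), 0 where there is no reading), "intrinsics" (3x3 intrinsics, pixels), "k1" (the pictures are not rectified: a ray, as slopes to the right and down, at radius r is drawn at 1 + k1 r^2 times it, then the intrinsics apply), "R" (3x3) and "t" (3): a world point X has camera coordinates R X + t. Camera axes: x right, y down, z forward; pixel columns grow to the right and rows downward; lengths in m; the calibration is good to about 2 mm. A picture is of the moment at which its call begins.
A pose or a line that the arm cannot do raises PlanningError and nothing moves.
- close_job(): hands the job in; it is judged then, once.
Trained networks look in the newest picture that a camera, given by its name, has taken for a name from the list of things; names that differ only in an ending like _2 or _b are one class to them, and where a whole thing is asked for, a point or a joint stands for the part that bears it (a point fixed in the world has none). Each returns a list of dicts, best first, with "conf" (0 to 1); they miss things now and then, are a little off and sometimes report something else, mostly with a low value. They report only what shows in the picture. A call takes as long as a camera call.
- spot_in(camera, query): "xy" ([column, row] in pixels, amid what is visible of it).
- silhouettes(camera, query): "region" (480x640 bool, what is visible of it) and "xy" ([column, row] in pixels, amid what is visible of it).
Readings, each from a call of its own:
- current_clock(): time.
- current_joint_pos(): joint angles.
- current_qvel(): joint speeds.
- current_joint_torque(): joint torques, N m.
- current_position(): TCP position.
- current_orientation(): TCP orientation.
- current_force(): force on the tool from outside, world axes, zero at the start.
- current_torque(): the same for the moment, N m.
- current_finger_gap(): finger opening in m.
- current_grip_force(): force on a finger pad.
Only numpy, scipy, OpenCV 4.12 (cv2) and the standard library are available. Lean on these libraries where they do the work, as an engineer would, in place of code of your own. Each camera call takes 0.05 s, during which the arm holds its last target. There are 200 camera calls.

### The job

Test the machine's emergency stop: with the fingertips, push the winged mushroom button on the taller box right down until it latches, and let go so that it stays down by itself. Then turn it clockwise (seen from above) by pushing on a wing until it unlatches and springs back up, and after that push the round reset button on the lower box fully in and let it come out again. Only touch the controls: do not lift anything or shift either box, and leave the tape measure, the paint pot and the roll of tape where they are.

Things in the scene. Friction and masses are not known exactly. Their poses are not given: they have to be found in the camera images.
- stop_box: grey metal box, 110 (x) x 120 (y) x 60 mm to its lid, loose on rubber feet, about 2.5 kg, with a black winged mushroom button on the lid. Origin: centre of the underside, under the button's axis; z up. A steel collar under the head, 38 mm across, stands 6 mm above the lid
- stop_button (a joint): how far the mushroom button is pushed in (m): 0 released, it latches when pushed past 0.0095 (needs about 9 N downward), stop at 0.0115; latched it rests near 0.009
- stop_twist (a joint): twist of the head (rad), positive clockwise seen from above: a light spring (under 0.06 N m) turns it back to 0; the latch lets go at about 0.5, stop at 0.9
- stop_top (a point): centre of the crest of the round mushroom head (40 mm across), the place to push; 105 mm above the table when up; moves and turns with the head. Two opposite wings (each 14 mm wide, 16 mm tall, 92 mm from tip to tip) lie along the box's y axis, tops 6 mm below the crest; latched, 14 mm stay free between wings and lid
- wing_a (a point): middle of the outer part of the wing at the box's +y side, 38 mm from the axis and 14 mm below the crest; moves and turns with the head; clockwise carries it toward the box's +x
- wing_b (a point): the same on the opposite wing, at the box's -y side; clockwise carries it toward the box's -x
- reset_box: lower grey metal box, 80 (x) x 90 (y) x 40 mm, loose on rubber feet, 1.5 kg, with one round push button, flat on top, on the centre of its lid. Origin: centre of the underside; z up
- reset_button (a joint): how far the reset button is pushed in (m): 0 out, 0.006 fully in (about 5 N); springs back
- reset_top (a point): centre of the flat top of the round black reset button, 34 mm across, in a steel bezel 44 mm across; 57 mm above the table when out, 11 mm above the bezel
- tape_measure: orange tape measure, 66x78x38 mm, lying on the table behind the boxes; origin: centre of its underside
- paint_pot: small paint pot with a flip cap, 61x50x55 mm, standing behind the boxes; origin: centre of its underside
- duct_tape: roll of black tape lying flat, 59x57x19 mm, to the left of the boxes; origin: centre of its underside

How it is judged:
On the way, in this order (a step that is already met when the one before it is completed fails the run):
1. the mushroom button is latched down and stays down untouched (value of joint stop_button above 0.007 m and contact force between each of the arm, the fingers and stop_box below 0.3 N), for 0.1 s.
2. the head is twisted clockwise to its release (value of joint stop_twist above 0.4 rad).
3. the mushroom button has sprung back up (value of joint stop_button below 0.002 m), for 0.2 s.
4. the reset button is pushed fully in (value of joint reset_button above 0.0045 m).
At the end, for the whole second after the job is handed in: the mushroom button is up (within 2 mm) and turned back (within 0.15 rad), the reset button is out again (within 1.5 mm), both boxes and the three bystanders stand at rest within 25 mm of where they began (value of joint stop_button below 0.002 m and value of joint stop_twist below 0.15 rad and value of joint reset_button below 0.0015 m and distance of each of stop_box, reset_box, tape_measure, paint_pot, duct_tape from where it was at the start of the episode below 0.025 m and linear speed of each of stop_box, reset_box below 0.02 m/s); the robot touches nothing.
It fails at once if a box is lifted (height (world z) of any of stop_box, reset_box above 0.012 m).
It fails at once if a box is shifted by more than 25 mm (distance of any of stop_box, reset_box from where it was at the start of the episode above 0.025 m).
It fails at once if a bystander is lifted or moved by more than 25 mm (distance of any of tape_measure, paint_pot, duct_tape from where it was at the start of the episode above 0.025 m).
It fails at once if the reset button is pushed while the stop button is down (value of joint reset_button above 0.0045 m and value of joint stop_button above 0.006 m).
It also fails if it takes over 54 s, if anything falls off the work surface, if the arm or the gripper's body presses on something with over 40 N, if the wrist force passes 120 N, or if a joint passes its speed limit or range.

## Working session

There is one attempt and no reset: what is moved stays moved. The work goes in short steps, each a Python script; the robot and the scene stay as the last script left them, time stands still between calls to the robot, and variables do not carry over. Pictures are saved under pics/ and viewed, at most 10 in all, crops included, and the job is handed in when it is done.

```bash
mkdir -p pics; cat > h.py <<'E'
import numpy as np, cv2
from bench import *
def cloud(c):
    K=np.array(c["intrinsics"]);k1=c["k1"];z=c["range_z"]
    v,u=np.mgrid[0:480,0:640]
    p=np.stack([u.ravel(),v.ravel()],1).astype(np.float64)[:,None]
    n=cv2.undistortPoints(p,K,np.array([k1,0,0,0.])).reshape(480,640,2)
    X=np.dstack([n[...,0]*z,n[...,1]*z,z])
    W=(X-np.array(c["t"]))@np.array(c["R"])
    W[z==0]=np.nan
    return W
E
python3 - <<'E'
from h import *
ims=[]
for n in ("top","side"):
    c=capture(n); W=cloud(c); cv2.imwrite(f"pics/{n}0.png",c["image"])
    for q in ("stop_box","stop_top","wing_a","reset_box","reset_top","tape_measure","paint_pot","duct_tape"):
        for s in spot_in(n,q)[:2]:
            x,y=np.round(s["xy"]).astype(int); print(n,q,round(s["conf"],2),(x,y),np.round(W[y,x],3))
    for q in ("stop_box","reset_box","stop_top"):
        for s in silhouettes(n,q)[:1]:
            P=W[s["region"]];P=P[~np.isnan(P[:,0])]
            print(q,len(P),np.round(np.percentile(P,[2,50,98],axis=0),3).tolist())
print(current_clock(),current_position(),current_orientation(),current_finger_gap())
E
```

```text
top stop_box 0.93 (np.int64(449), np.int64(256)) [ 0.53  -0.111  0.103]
top stop_top 0.62 (np.int64(456), np.int64(257)) [ 0.529 -0.124  0.105]
top wing_a 0.76 (np.int64(451), np.int64(255)) [nan nan nan]
top wing_a 0.44 (np.int64(320), np.int64(272)) [0.5   0.118 0.059]
top reset_box 0.55 (np.int64(320), np.int64(268)) [0.507 0.118 0.057]
top reset_top 0.55 (np.int64(318), np.int64(270)) [0.504 0.122 0.058]
top tape_measure 0.76 (np.int64(351), np.int64(168)) [0.7   0.061 0.04 ]
top tape_measure 0.53 (np.int64(318), np.int64(271)) [0.502 0.122 0.057]
top paint_pot 0.73 (np.int64(449), np.int64(151)) [ 0.732 -0.126  0.054]
top duct_tape 0.68 (np.int64(226), np.int64(329)) [0.384 0.306 0.   ]
top duct_tape 0.49 (np.int64(318), np.int64(269)) [0.506 0.122 0.057]
stop_box 643 [[0.514, -0.169, 0.061], [0.53, -0.125, 0.101], [0.548, -0.082, 0.107]]
reset_box 1978 [[0.452, 0.077, 0.034], [0.496, 0.124, 0.041], [0.54, 0.168, 0.059]]
stop_top 557 [[0.514, -0.167, 0.095], [0.53, -0.124, 0.102], [0.546, -0.083, 0.107]]
side stop_box 0.72 (np.int64(328), np.int64(203)) [ 0.531 -0.084  0.062]
si
[... 328 characters left out ...]
280)) [0.494 0.132 0.057]
side tape_measure 0.88 (np.int64(237), np.int64(271)) [0.707 0.084 0.036]
side paint_pot 0.77 (np.int64(230), np.int64(205)) [ 0.737 -0.099  0.048]
side duct_tape 0.69 (np.int64(424), np.int64(364)) [ 0.38   0.273 -0.001]
side duct_tape 0.46 (np.int64(327), np.int64(177)) [ 0.533 -0.118  0.103]
stop_box 3056 [[0.473, -0.181, 0.01], [0.531, -0.09, 0.059], [0.588, -0.059, 0.104]]
reset_box 2141 [[0.45, 0.083, 0.011], [0.498, 0.142, 0.04], [0.542, 0.178, 0.058]]
stop_top 352 [[0.514, -0.163, 0.084], [0.531, -0.114, 0.099], [0.549, -0.081, 0.106]]
1.2 [0.22633212 0.55563198 0.22260948] [ 1.92197362e-01  9.81356291e-01 -6.14611710e-05 -1.38546362e-05] 0.08784503742070238
```

```bash
cat > m.py <<'E'
from h import *
def rect(W,cx,cy,r,z0,z1):
    m=(np.hypot(W[...,0]-cx,W[...,1]-cy)<r)&(W[...,2]>z0)&(W[...,2]<z1)
    P=W[m][:,:2]
    (c,s,a)=cv2.minAreaRect((P*1000).astype(np.float32))
    return len(P),np.round(c,1),np.round(s,1),round(a,1),np.round(np.median(P,0),4)
E
python3 - <<'E'
from m import *
c=capture("top");W=cloud(c)
print("lid",rect(W,.53,-.125,.1,.052,.068))
print("head+wings",rect(W,.53,-.125,.06,.085,.115))
print("crest",rect(W,.53,-.125,.06,.1025,.115))
print("rlid",rect(W,.497,.124,.08,.034,.046))
print("rtop",rect(W,.497,.124,.05,.053,.063))
im=np.vstack([cv2.resize(c["image"][120:370,170:540],(740,500))])
cv2.imwrite("pics/a.png",im)
E
```

```text
lid (3371, array([ 531.6, -126.2]), array([113.6, 126.5]), 8.2, array([ 0.5313, -0.12  ]))
head+wings (623, array([ 530.9, -125.5]), array([39. , 88.3]), 26.1, array([ 0.5304, -0.1236]))
crest (249, array([ 531.3, -124.3]), array([78.7, 34. ]), 80.2, array([ 0.5319, -0.1255]))
rlid (1621, array([496.5, 123.3]), array([79.9, 89.9]), 22.7, array([0.4964, 0.1226]))
rtop (252, array([497.2, 122.6]), array([31.6, 31.7]), 89.8, array([0.4963, 0.1235]))
```

View pics/a.png

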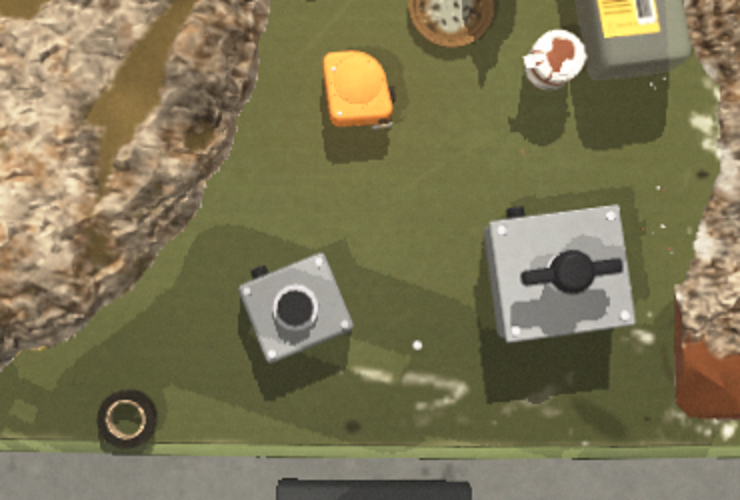

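The top view shows the stop box at crop (562,272) with its wings lying almost left–right (tilted about 8°). The reset box is at (297,308). Rocks sit further out to the left and right. I'll check how high the surroundings are, then push the stop button.

```bash
cat >> m.py <<'E'
C=np.array([.531,-.125]); YAW=np.radians(8.0)
def down(a): return [np.cos(a/2),np.sin(a/2),0,0]
A0=YAW+np.pi/2
E
python3 - <<'E'
from m import *
c=capture("top");W=cloud(c)
for x in np.arange(.35,.9,.1):
    print(round(x,2),[float(np.round(np.nanmax(np.append(W[(abs(W[...,0]-x)<.05)&(abs(W[...,1]-y)<.05)][:,2],-1)),2)) for y in np.arange(.6,-.5,-.1)])
move_gripper(0)
move_ptp([C[0],C[1],.2],down(A0))
servo_line([C[0],C[1],.115],rate=.1)
f0=np.array(current_force())
print(current_joint_pos(),current_position())
hit=servo_line([C[0],C[1],.088],rate=.015,contact_N=25)
print(hit,current_position(),np.array(current_force())-f0)
servo_line([C[0],C[1],.2],rate=.1)
sleep(.3)
c=capture("top");W=cloud(c);c2=capture("side");W2=cloud(c2)
for w in (W,W2): 
    m=np.hypot(w[...,0]-C[0],w[...,1]-C[1])<.03
    m&=w[...,2]<.13
    print(np.nanpercentile(w[m][:,2],[50,95,99]))
cv2.imwrite("pics/b.png",c2["image"])
print(current_clock())
E
```

```text
0.35 [0.03, 0.03, 0.01, 0.02, 0.01, 0.01, 0.01, 0.01, 0.01, 0.04, 0.04]
0.45 [0.09, 0.09, 0.08, 0.05, 0.05, 0.06, 0.01, 0.06, 0.07, 0.05, 0.06]
0.55 [0.11, 0.11, 0.11, 0.09, 0.05, 0.06, 0.01, 0.11, 0.1, 0.05, 0.06]
0.65 [0.11, 0.11, 0.1, 0.1, 0.08, 0.04, 0.04, 0.01, 0.01, 0.04, 0.06]
0.75 [0.11, 0.11, 0.1, 0.1, 0.09, 0.04, 0.04, 0.06, 0.07, 0.06, 0.07]
0.85 [0.31, 0.1, 0.1, 0.11, 0.11, 0.04, 0.02, 0.17, 0.08, 0.05, 0.08]
[-3.57789164e-01  4.03947953e-01  1.74717143e+00  7.68072223e-06
  9.89447720e-01 -4.97469302e-01] [ 0.53150691 -0.12515946  0.1155011 ]
True [ 0.53139833 -0.12517399  0.10037629] [-4.10311448  1.4041307  11.27523691]
[0.09820421 0.1061677  0.10777928]
[0.07450748 0.10496206 0.10617244]
8.9417
```

```bash
python3 - <<'E'
from m import *
servo_line([C[0],C[1],.11],rate=.1); sleep(.2)
f0=np.array(current_force())
for z in (.104,.102,.1,.098,.0965,.095,.0945,.094,.0935,.093):
    servo_line([C[0],C[1],z],rate=.02)
    f=np.array(current_force())-f0
    print(z,round(current_position()[2],4),np.round(f,1),np.round(current_torque(),2))
    if f[2]>22: break
servo_line([C[0],C[1],.2],rate=.1)
sleep(.3)
c=capture("top");W=cloud(c)
m=(np.hypot(W[...,0]-C[0],W[...,1]-C[1])<.03)&(W[...,2]<.13)
print(np.nanpercentile(W[m][:,2],[50,95,99]),current_clock())
c=capture("side");cv2.imwrite("pics/b2.png",cv2.resize(c["image"][110:320,200:480],(800,600)))
E
```

```text
0.104 0.1042 [0.5 0.9 2.8] [-0.12 -0.02 -0.04]
0.102 0.1023 [ 0.8 -0.3  4.7] [-0.07  0.03 -0.03]
0.1 0.1008 [-0.2 -0.7 10. ] [-0.05  0.23 -0.  ]
0.098 0.0985 [ 1.6 -1.2  6. ] [-0.12 -0.09  0.02]
0.0965 0.0968 [2.5 0.  5.5] [-0.14 -0.12 -0.03]
0.095 0.0952 [ 2.9 -0.2  4.6] [-0.22 -0.24 -0.02]
0.0945 0.0947 [ 3.2 -0.9  4.8] [-0.24 -0.26 -0.03]
0.094 0.0943 [ 2.2 -0.9  5.1] [-0.18 -0.23  0.  ]
0.0935 0.0938 [ 2.6 -1.6  5.2] [-0.2  -0.21  0.09]
0.093 0.0934 [ 1.9 -0.1  6.4] [-0.22 -0.19  0.04]
[0.08904009 0.09734635 0.09880638] 14.4583
```

View pics/b2.png

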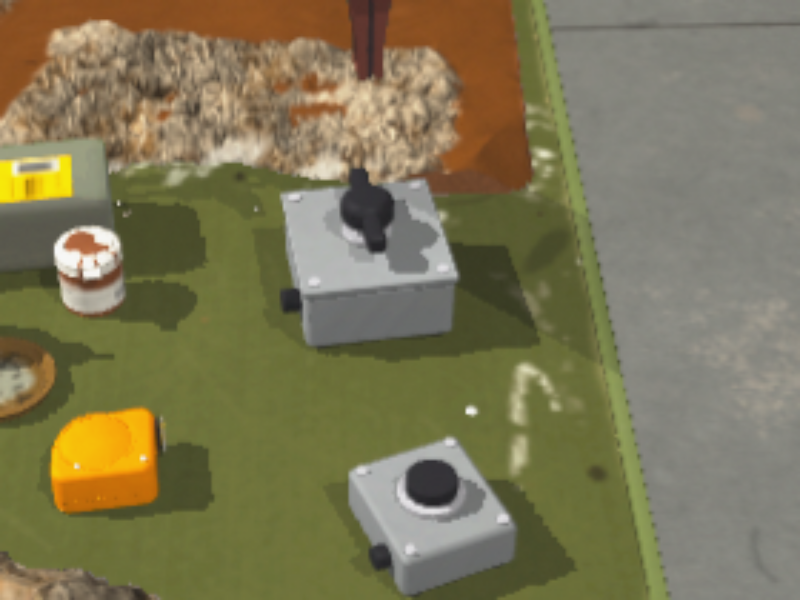

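Latched: the crest dropped 9 mm, and the side view shows the head down at (367,205) with the box where it was. Next is the twist, pushing on wing_a.

```bash
python3 - <<'E'
from m import *
def pose(phi,off,z,r=.039):
    b=YAW-phi; ex=np.array([np.cos(b),np.sin(b)]); ey=np.array([-np.sin(b),np.cos(b)])
    p=C+off*ex+r*ey
    return [p[0],p[1],z],down(b+np.pi/2)
p,q=pose(0,-.030,.2); servo_line(p,q,rate=.15)
p,q=pose(0,-.030,.078); servo_line(p,q,rate=.12)
sleep(.1); f0=np.array(current_force())
p,q=pose(0,-.0205,.078); servo_line(p,q,rate=.04)
print(np.round(np.array(current_force())-f0,1),current_position())
for phi in (.15,.3,.42,.5,.56,.62,.67):
    p,q=pose(phi,-.0205,.078); servo_line(p,q,rate=.04)
    f=np.array(current_force())-f0; print(phi,np.round(f,1))
    if np.hypot(f[0],f[1])>15: break
c=capture("top");W=cloud(c)
c=capture("side");cv2.imwrite("pics/c.png",cv2.resize(c["image"][110:320,200:480],(800,600)))
W2=cloud(c)
p,q=pose(phi-.15,-.030,.078);servo_line(p,q,rate=.06)
p,q=pose(0,-.040,.078);servo_line(p,q,rate=.08)
p,q=pose(0,-.040,.2);servo_line(p,q,rate=.15)
c=capture("top");W=cloud(c)
m=(np.hypot(W[...,0]-C[0],W[...,1]-C[1])<.03)&(W[...,2]<.13)
print(np.nanpercentile(W[m][:,2],[50,95,99]),current_clock())
print("head",rect(W,*C,.05,.085,.115),"lid",rect(W,*C,.1,.052,.068))
c=capture("side");cv2.imwrite("pics/d.png",np.hstack([cv2.resize(i[110:320,200:480],(400,300)) for i in (cv2.imread("pics/b.png"),c["image"])]))
E
```

```text
[ 1.3 -0.6  0.8] [ 0.50575096 -0.08922838  0.07813235]
0.15 [-0.  -0.8  1.1]
0.3 [ 0.7 -0.9  0.1]
0.42 [0.8 0.4 1. ]
0.5 [-0.8  0.   0.9]
0.56 [-1.   1.3  1.2]
0.62 [-0.   1.   0.3]
0.67 [-0.3  1.4  1.5]
[0.09986427 0.10580554 0.10735592] 20.7583
head (347, array([ 532.3, -121.2]), array([35.9, 81.9]), 0.2, array([ 0.5302, -0.1312])) lid (1514, array([ 531. , -120.6]), array([112.9, 114.9]), 8.0, array([ 0.5386, -0.0865]))
```

View pics/c.png

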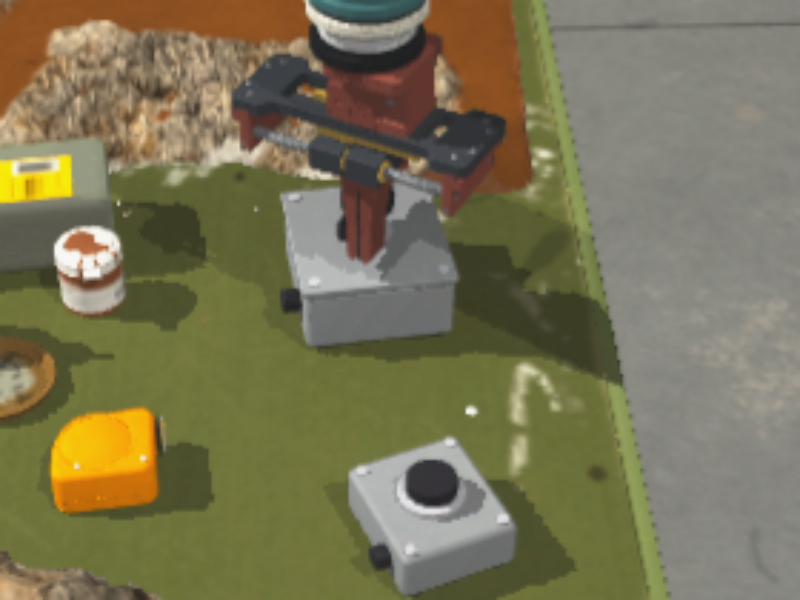

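View pics/d.png

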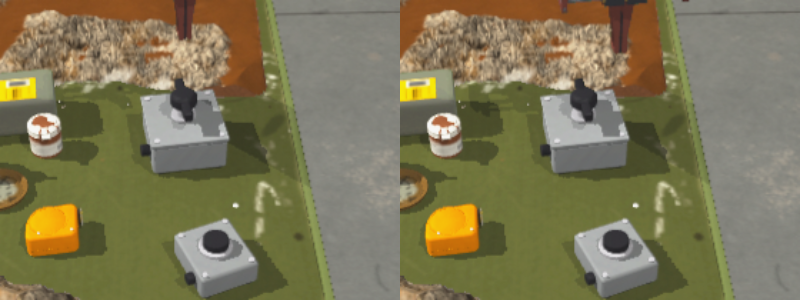

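The twist view shows the finger against the wing at (365,225). Afterwards the head is up again (crest 107 mm) and has turned back, with the boxes in place. On to the reset button.

```bash
python3 - <<'E'
from m import *
R=[.497,.123]
q=down(np.radians(113))
move_ptp([*R,.2],q); servo_line([*R,.07],rate=.12); sleep(.15); f0=np.array(current_force())
for z in (.056,.054,.052,.051,.050,.0495,.049):
    servo_line([*R,z],rate=.03); f=np.array(current_force())-f0
    print(z,round(current_position()[2],4),np.round(f,1))
    if f[2]>18: break
sleep(.2); print(np.round(np.array(current_force())-f0,1))
servo_line([*R,.25],rate=.15); move_ptp([.35,.0,.3],q)
sleep(.3)
c=capture("top");W=cloud(c)
print("rtop",np.nanmedian(W[np.hypot(W[...,0]-R[0],W[...,1]-R[1])<.012][:,2]))
print("rlid",rect(W,*R,.08,.034,.046)); print("lid",rect(W,*C,.1,.052,.068),"head",rect(W,*C,.06,.085,.115),current_clock())
cv2.imwrite("pics/e.png",cv2.resize(c["image"][120:370,170:540],(740,500)))
E
```

```text
0.056 0.056 [-0.  -0.4  2.1]
0.054 0.054 [-1.2  0.3  3.5]
0.052 0.052 [-0.4 -1.   4.4]
0.051 0.0513 [-2.5 -1.   8.2]
0.05 0.0511 [-4.5 -1.1 17. ]
0.0495 0.051 [-4.4 -1.3 22.7]
[-4.8 -0.8 22.7]
rtop 0.057533563985770655
rlid (1618, array([496.6, 123.4]), array([80., 90.]), 22.8, array([0.496 , 0.1226]))
lid (3368, array([ 531.8, -126. ]), array([113.6, 125.9]), 7.9, array([ 0.5313, -0.1201])) head (623, array([ 531.2, -125.9]), array([88.9, 38.6]), 80.1, array([ 0.5304, -0.1235])) 27.7667
```

View pics/e.png

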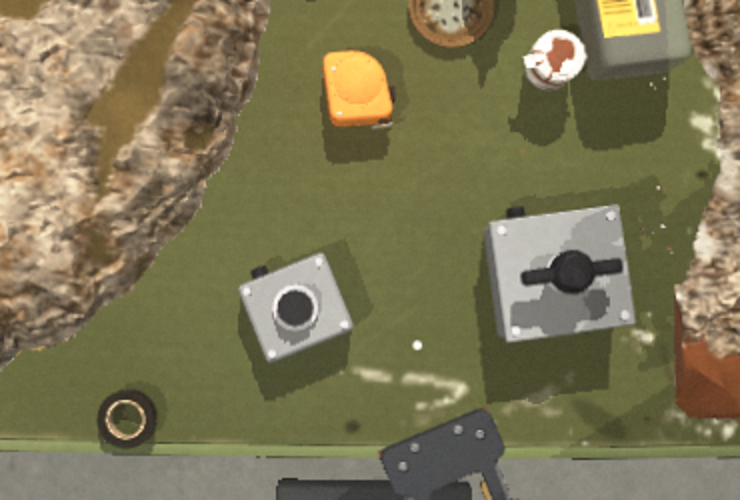

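The reset button bottomed out and came back out (57.5 mm). The boxes at (297,308) and (562,272) and the bystanders haven't moved, and the head is up and straight.

```bash
python3 -c "
from bench import *
print(close_job())"
```

```text
the job is handed in; nothing more can be done
None
```

The job is handed in at about 28 s on the clock: the stop button latched, was twisted free and sprang back up, then the reset button went fully in and came out again, with both boxes and all bystanders unmoved (my first push stopped short of latching and was repeated; the verdict wasn't shown).

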